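Sweep the lathe offcuts into the scrap tray

TASK

Clear the work board: with the fingers, sweep the three dark walnut offcuts across the board and over its edge so that they drop into the open steel scrap tray beside it. Only push them, never pick them up or lift them, and leave the pale turned knob, the wax jar and the glue bottle where they stand.

Things in the scene. Friction and masses are not known exactly. Their poses are not given: they have to be found in the camera images.
- board: the plywood work board, fixed flat on the bench: 350 (its x) x 280 (its y) x 30 high (mm). Origin at the centre of its underside, on the bench; z up, top 30 above the origin. The tray lies along one of its long sides (+y or -y of the board, it varies) and the blue case along the other; the offcuts lie on its middle part, in three rows spread along its x, the knob and the jar near its two x ends
- tray: the open steel scrap tray, fixed on the bench along one side of the board, same yaw as the board: outside 320 (x) x 116 (y) x 22 high (mm), walls and floor 3 thick, so its walls end 8 below the board top. There is a gap of 2 between it and the board. Origin at the centre of its underside; z up
- case: a closed blue case with a white lid, fixed on the bench along the other side of the board: 325 (x) x 116 (y) x 53 high (mm). Nothing goes in it. Origin at the centre of its underside; z up
- offcut_a: a dark walnut spindle offcut: a square block 32 long x 30 wide x 24 high (mm) with a round nub 18 in diameter sticking 12 out of one end, 44 long overall, about 25 g; loose, lying flat on the work board. Origin at the middle of the overall length, half-way up (12 above the board top while it lies flat); x along its length towards the nub, z up. The three offcuts are alike
- offcut_b: a dark walnut spindle offcut: a square block 32 long x 30 wide x 24 high (mm) with a round nub 18 in diameter sticking 12 out of one end, 44 long overall, about 25 g; loose, lying flat on the work board. Origin at the middle of the overall length, half-way up (12 above the board top while it lies flat); x along its length towards the nub, z up. The three offcuts are alike
- offcut_c: a dark walnut spindle offcut: a square block 32 long x 30 wide x 24 high (mm) with a round nub 18 in diameter sticking 12 out of one end, 44 long overall, about 25 g; loose, lying flat on the work board. Origin at the middle of the overall length, half-way up (12 above the board top while it lies flat); x along its length towards the nub, z up. The three offcuts are alike
- knob: a finished pale turned wooden knob, 38 in diameter and 41 high (mm), loose, standing near one x end of the board; to be left alone. Origin at the centre of its underside
- jar: a small amber jar of wax with a brass cap, 42 in diameter and 42 high (mm), loose, standing near the other x end of the board; to be left alone. Origin at the centre of its underside
- glue: a yellow glue bottle with an orange cap, 50 in diameter and 105 high (mm), loose, standing on the bench beyond the board; to be left alone. Origin at the centre of its underside

How it is judged:
By the outcome, as a careful person would: the job done as asked, in the order asked, and still so for the second after the job is handed in, with the robot touching nothing.
It also fails if it takes over 64 s, if anything falls off the work surface, if the arm or the gripper's body presses on something with over 40 N, if the wrist force passes 120 N, or if a joint passes its speed limit or range.

ROBOT

A 6-joint arm with a two-finger parallel gripper is mounted at the origin on the work surface. World frame = base frame: x ahead of the robot, y to its left, z up, the work surface at z = 0. Lengths are in m, angles in rad, forces in N, time in s.
With the tool pointing down it reaches from about 0.35 to 0.85 m from the base axis. Payload 8.1 kg.
Tool frame: the origin (TCP) lies midway between the tips of the shut fingers; the grasp point (between the pads) lies 19 mm behind it (env.grip_point_offset is the distance from the TCP to the grasp point, in m); y points along the fingers, x is the direction in which the jaws open and shut, and the axes are right-handed (so a half turn about y gives the same grasp; the last joint's range is limited). The gripper opens to 85 mm and grips with 20 to 120 N. Pads are 22 mm wide; open, the fingers measure 114 mm over their backs; the gripper's body (76 mm by 85 mm) begins 54 mm behind the grasp point. The pads swing forward as they close: fully open they stand 13 mm farther back than shut.
Start: joints at [1.069, 0.13, 1.488, -0, 1.523, -0.085], TCP at [0.243, 0.549, 0.199] pointing down, gripper open.
Joint ranges: [-2.96, 2.96], [-0.89, 2.26], [0.02, 2.5], [-1.34, 4.48], [0, 2.73], [-2.66, 2.66]. Speed limits (rad/s): [2.39, 2.39, 2.79, 3.14, 3.14, 3.14].

INTERFACE

Orientations are given as [roll, pitch, yaw] about the fixed x, y, z axes, in that order (R = Rz(yaw) Ry(pitch) Rx(roll)).
In Python, from workcell import env gives the robot as it stands.
- The arm moves only by the tool move_arm, never from a script. Its argument "commands" is a list of rows, each a list of 2 entries, a list of its own where there are three numbers: the shift along the tool's x, y, z in cm, then the turn, a rotation vector about the tool's x, y, z in rad. In form: [[[x, y, z], [wx, wy, wz]], ...]. A call has 1 to 8 rows; each row shifts and turns the pose as measured when the row begins, along the tool's axes as they then stand; what a row does not reach is not made up. A row lasts 1/10 s, in which the tool goes at most 50 mm and 8.59 degrees, less where a joint would pass 70% of its speed; a pose out of reach is approached as far as the arm can. A call with a gripper value outside its range is refused whole. "hand" is the finger opening in cm, from 0 to 8.54, set as the call begins (left out, the last holds). The fingers move at their own pace and stop on an object; "grip_force" is the grip in N (left out, the last holds). Time passes only in rows, so rows that do not move let the fingers close. It gives the time, the measured TCP pose, the force and the opening at its end, in the units of the state.
- env.state(): the state, without advancing time (a new reading comes with each control period).
- env.camera(name): name is "scene" or "top" or "wrist"; returns the picture (400x640x3 uint8, blue, green, red); there is no depth.
- env.camera_model(name): a dict with "K" (3x3 intrinsics, pixels), "R" (3x3) and "t" (3): a world point X has camera coordinates R X + t. Camera axes: x right, y down, z forward; pixel columns grow to the right and rows downward; lengths in m; the calibration is good to about 2 mm. A picture is of the moment at which its call begins: read the wrist's pose just before it. camera_model takes no time and is no camera call; for the wrist camera it gives the pose at the moment of the call.
- env.close_job(): hands the job in, once; it reports no verdict.
The state is a dict: "t": time; "q": joint angles; "joint_velocities": joint speeds; "effort": joint torques, N m; "tcp_pos": TCP position; "tool_rot": TCP orientation; "contact_force": force on the tool from outside, world axes, zero at the start; "wrist_torque": the same for the moment, N m; "finger_gap": finger opening in m.
Only numpy, scipy, OpenCV 4.12 (cv2) and the standard library are available. Lean on these libraries where they do the work, as an engineer would, in place of code of your own. Each camera call takes 0.05 s, during which the arm holds its last target.

## Working session

There is one attempt and no reset: what is moved stays moved. The work goes in short steps, Python scripts to look and compute and a tool call to move; the robot and the scene stay as the last step left them, time stands still between calls to the robot, and variables do not carry over. Pictures are saved under pics/ and viewed, and the job is handed in when it is done.

Besides the shell and the picture viewer there is one more tool, called after "Call:" as a command line: name --argument value ..., lists and objects as JSON in quotes. move_arm: Moves the arm, as the interface text tells. Its arguments: {"type":"object","properties":{"commands":{"type":"array"},"hand":{"type":"number"},"grip_force":{"type":"number"}},"required":["commands"]}

```bash
mkdir -p pics; python3 - <<'E'
from workcell import env
import cv2
for n in("top","scene"):
    cv2.imwrite(f"pics/{n}0.png",env.camera(n))
s=env.state();print(s["t"],s["tcp_pos"],s["tool_rot"],s["finger_gap"])
m=env.camera_model("top");print(m)
E
ls
```

```text
0.1 [0.24262664 0.54816397 0.19845765] [-1.57067035  0.00163099  1.15397493] 0.08548302602675356
{'K': array([[520.87648126,   0.        , 322.64794939],
       [  0.        , 520.87648126, 202.09958228],
       [  0.        ,   0.        ,   1.        ]]), 'R': array([[-0.00348366, -0.99986087, -0.01631268],
       [-0.99362237,  0.00529955, -0.11263436],
       [ 0.11270514,  0.01581626, -0.99350259]]), 't': array([0.01560105, 0.57853751, 0.94014189])}
pics
```

View pics/top0.png

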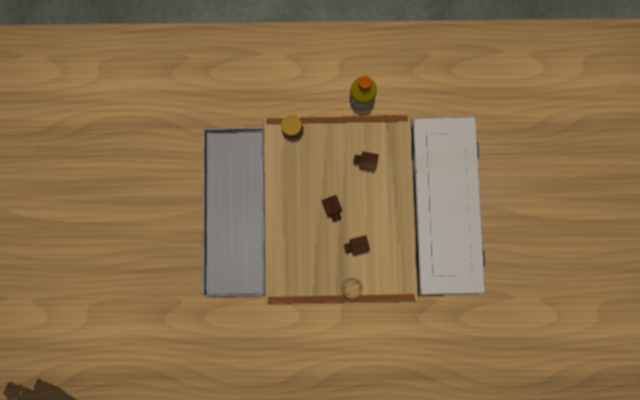

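View pics/scene0.png

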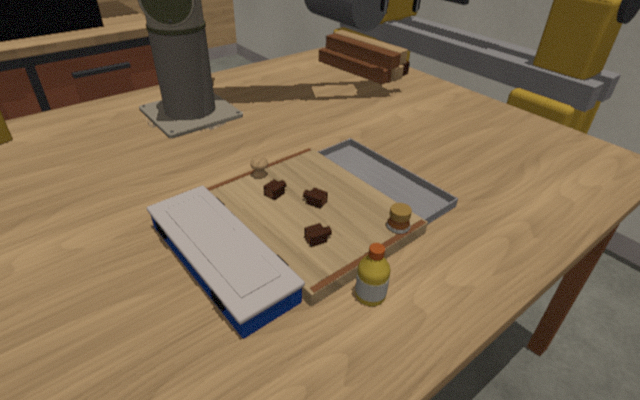

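```bash
cat > h.py <<'E'
import numpy as np,cv2
from workcell import env
def ray(m,u,v,z):
    d=m["R"].T@np.linalg.inv(m["K"])@np.array([u,v,1.]); c=-m["R"].T@m["t"]
    return c+d*(z-c[2])/d[2]
def proj(m,X):
    p=m["K"]@(m["R"]@np.array(X)+m["t"]); return p[:2]/p[2]
def offcuts(img,m,z=.042):
    h=img.max(2); k=(h<75).astype(np.uint8)
    n,l,st,c=cv2.connectedComponentsWithStats(k)
    out=[]
    for i in range(1,n):
        if 60<st[i][4]<900 and 200<c[i][0]<490 and 100<c[i][1]<310:
            r=cv2.minAreaRect(np.argwhere(l==i)[:,::-1].astype(np.float32))
            out.append((c[i].round(1),st[i][4],ray(m,*c[i],z).round(4),np.array([ray(m,*p,.054)[:2] for p in cv2.boxPoints(r)]).round(3).tolist()))
    return out
E
python3 - <<'E'
from h import *
img=cv2.imread("pics/top0.png");m=env.camera_model("top")
for o in offcuts(img,m):print(*o)
for n,u,v,z in [("bd tl",265,118,.03),("bd bl",268,303,.03),("bd tr",408,116,.03),("bd br",415,301,.03),("tr tl",204,129,.022),("tr bl",204,296,.022),("tr tr",264,129,.022),("tr br",266,296,.022),("jar",291,126,.07),("knob",352,288,.07),("glue",365,84,.1)]:
    print(n,ray(m,u,v,z).round(3))
c=img[100:320,190:500];cv2.imwrite("pics/crop.png",cv2.resize(c,None,fx=2.5,fy=2.5,interpolation=cv2.INTER_CUBIC))
E
```

```text
[360.9 104.4] 219 [ 0.7629 -0.06    0.042 ] [[0.75, -0.035], [0.778, -0.039], [0.771, -0.083], [0.744, -0.079]]
[294.1 135.9] 105 [0.7031 0.0661 0.042 ] [[0.705, 0.086], [0.717, 0.051], [0.698, 0.044], [0.686, 0.08]]
[214.4 178.4] 417 [0.6231 0.2147 0.042 ] [[0.44, 0.314], [0.745, 0.221], [0.713, 0.128], [0.411, 0.224]]
[365.7 160.8] 297 [ 0.6547 -0.0676  0.042 ] [[0.641, -0.042], [0.672, -0.049], [0.664, -0.089], [0.632, -0.082]]
[416.1 234.4] 211 [ 0.5172 -0.158   0.042 ] [[0.633, -0.152], [0.633, -0.156], [0.415, -0.16], [0.415, -0.155]]
[332.3 207.8] 314 [ 0.5669 -0.0049  0.042 ] [[0.579, 0.015], [0.589, -0.01], [0.549, -0.026], [0.539, -0.001]]
[357.1 245.8] 313 [ 0.4968 -0.05    0.042 ] [[0.505, -0.025], [0.514, -0.065], [0.487, -0.071], [0.478, -0.031]]
bd tl [0.741 0.123 0.03 ]
bd bl [0.393 0.114 0.03 ]
bd tr [ 0.743 -0.15   0.03 ]
bd br [ 0.396 -0.155  0.03 ]
tr tl [0.723 0.241 0.022]
tr bl [0.405 0.234 0.022]
tr tr [0.722 0.126 0.022]
tr br [0.405 0.119 0.022]
jar [0.715 0.07  0.07 ]
knob [ 0.422 -0.039  0.07 ]
glue [ 0.782 -0.064  0.1  ]
```

View pics/crop.png

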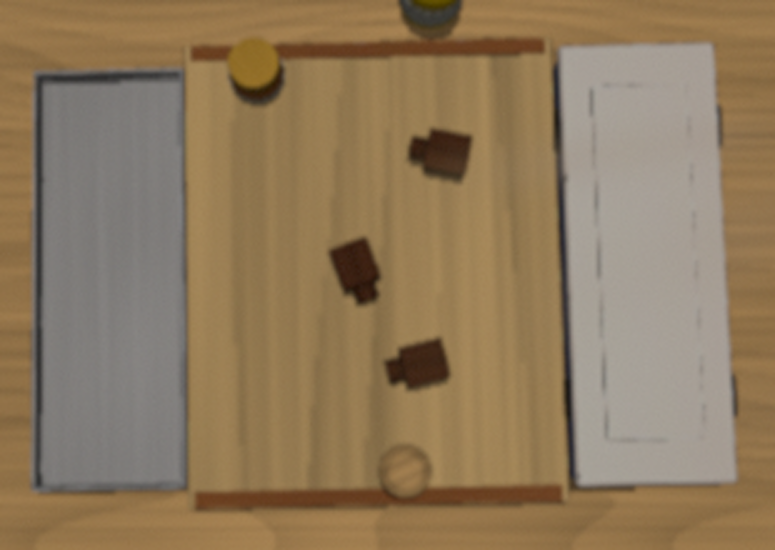

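The top view shows the tray on the left (+y). The offcuts are at about px (366,161), (332,208) and (357,246), the jar at (291,126) and the knob at (352,288). I'll close the fingers to a narrow fork, turn to the board's yaw (~0.02), and sweep along +y.

Call:
move_arm --commands '[[[0, 0, 0], [0, 0.142, 0]], [[0, 0, 0], [0, 0.142, 0]], [[0, 0, 0], [0, 0.142, 0]], [[0, 0, 0], [0, 0.142, 0]], [[0, 0, 0], [0, 0.142, 0]], [[0, 0, 0], [0, 0.142, 0]], [[0, 0, 0], [0, 0.142, 0]], [[0, 0, 0], [0, 0.142, 0]]]' --hand 1.0 --grip_force 40

```text
t: 0.9
tcp_pos: [0.2411, 0.5454, 0.1932]
tool_rot: [-1.581, 0.005, -0.024]
contact_force: [0.3, -0.1, -0.3]
finger_gap: 0.01
```

Call:
move_arm --commands '[[[2.6, 0, -4.1], [0.01, -0.04, 0]], [[2.6, 0, -4.1], [0, 0, 0]], [[2.6, 0, -4.1], [0, 0, 0]], [[2.6, 0, -4.1], [0, 0, 0]], [[2.6, 0, -4.1], [0, 0, 0]], [[2.6, 0, -4.1], [0, 0, 0]], [[2.6, 0, -4.1], [0, 0, 0]], [[2.6, 0, -4.1], [0, 0, 0]]]'

```text
t: 1.7
tcp_pos: [0.4502, 0.2108, 0.1867]
tool_rot: [-1.574, 0.011, 0.016]
contact_force: [0.9, 1.2, -0.8]
finger_gap: 0.01
```

Call:
move_arm --commands '[[[2.6, 0, -4.1], [0, 0, 0]], [[2.6, 0, -4.1], [0, 0, 0]], [[2.6, 0, -4.1], [0, 0, 0]], [[2.6, 0, -4.1], [0, 0, 0]], [[2.6, 0, -4.1], [0, 0, 0]], [[2.6, 0, -4.1], [0, 0, 0]], [[0, 0, 0], [0, 0, 0]], [[0, 0, 0], [0, 0, 0]]]'

```text
t: 2.5
tcp_pos: [0.6127, -0.0486, 0.1807]
tool_rot: [-1.574, 0.017, 0.008]
contact_force: [-0.4, 0.5, -0.2]
finger_gap: 0.0103
```

Call:
move_arm --commands '[[[2.1, 0, -3.6], [0.003, -0.012, -0.017]], [[2.1, 0, -3.6], [0, 0, 0]], [[0, 4.0, 0], [0, 0, 0]], [[0, 4.0, 0], [0, 0, 0]], [[0, 0, 0], [0, 0, 0]]]'

```text
t: 3.0
tcp_pos: [0.6571, -0.1174, 0.0998]
tool_rot: [-1.57, -0.003, 0.026]
contact_force: [-1.7, -0.3, -0.9]
finger_gap: 0.01
```

```bash
python3 - <<'E'
from h import *
for n in("scene","top","wrist"): cv2.imwrite(f"pics/{n}1.png",env.camera(n))
s=env.state();print(s["t"],s["tcp_pos"],s["tool_rot"])
m=env.camera_model("wrist")
for p in [(.655,-.068,.054),(.655,-.09,.054),(.567,-.005,.054),(.497,-.05,.054)]:print(proj(m,p))
E
```

```text
3.15 [ 0.66180654 -0.11831026  0.10825037] [-1.57348689 -0.013909    0.02652022]
[311.08265583 135.38543676]
[310.49299389 168.23705393]
[163.69148087  24.08055299]
[ 59.42770431 100.20668242]
```

View pics/scene1.png

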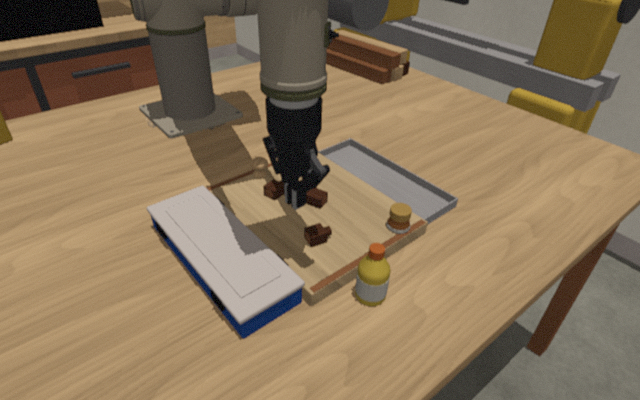

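View pics/wrist1.png

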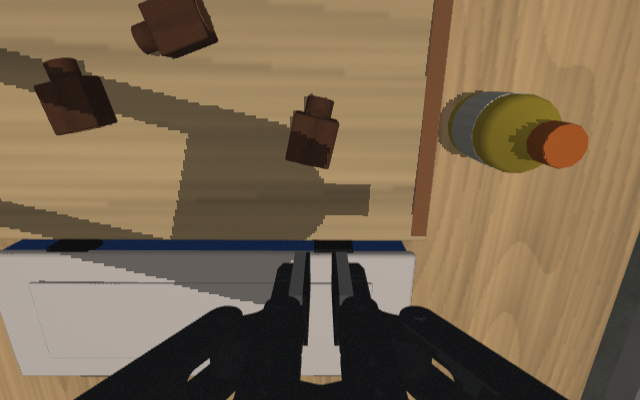

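The wrist view agrees with the top view: offcut A is at px (313,130), straight ahead of the fork, and the case stays behind it. I'll check that the pose has settled, then descend.

Call:
move_arm --commands '[[[0, 0, 0], [0, 0, 0]], [[0, 0, 0], [0, 0, 0]]]'

```text
t: 3.35
tcp_pos: [0.6643, -0.1177, 0.1139]
tool_rot: [-1.575, -0.021, 0.028]
contact_force: [-1.0, 0.4, -0.6]
finger_gap: 0.0102
```

Call:
move_arm --commands '[[[-0.5, 2.5, 0], [0, 0, 0]], [[0, 2.0, 0], [0, 0, 0]], [[0, 0, 0], [0, 0, 0]], [[0, 0, 0], [0, 0, 0]]]'

```text
t: 3.75
tcp_pos: [0.6658, -0.1182, 0.0778]
tool_rot: [-1.579, -0.034, 0.03]
contact_force: [1.2, -0.2, -0.1]
finger_gap: 0.0104
```

Call:
move_arm --commands '[[[-0.5, 1.5, 0], [0.008, 0.01, 0.034]], [[-0.4, 1.0, 0], [0, 0, 0]], [[0, 0, 0], [0, 0, 0]]]'

```text
t: 4.05
tcp_pos: [0.6602, -0.1191, 0.0576]
tool_rot: [-1.573, -0.007, 0.02]
contact_force: [-0.4, 0.8, -0.6]
finger_gap: 0.0101
```

```bash
python3 - <<'E'
from h import *
for i in range(3):
    s=env.state();print(s["t"],s["tcp_pos"],s["tool_rot"],s["joint_velocities"].round(3) if hasattr(s["joint_velocities"],'round') else s["joint_velocities"]); env.camera("wrist")
E
```

```text
4.05 [ 0.66023734 -0.11910139  0.05762847] [-1.57277182 -0.0067892   0.01996585] [ 0.001 -0.01  -0.032 -0.     0.02   0.004]
4.1 [ 0.66083102 -0.11919801  0.05852891] [-1.57303053 -0.00794473  0.01989405] [ 0.    -0.009 -0.012  0.002  0.005  0.001]
4.15 [ 0.66118949 -0.11927848  0.05902519] [-1.57326526 -0.00868159  0.01983141] [ 0.002 -0.003 -0.007 -0.    -0.     0.   ]
```

Call:
move_arm --commands '[[[-0.5, 1.4, 0], [0.002, 0, 0.012]], [[-0.2, 0.8, 0], [0, 0, 0.004]]]'

```text
t: 4.4
tcp_pos: [0.6559, -0.1199, 0.0389]
tool_rot: [-1.573, 0.003, 0.02]
contact_force: [-0.9, 0.1, -0.0]
finger_gap: 0.0101
```

Call:
move_arm --commands '[[[-0.1, 0.1, 1.2], [0.001, 0, 0.002]], [[-0.1, 0.1, 1.2], [0.001, 0, 0.002]], [[-0.1, 0.1, 1.2], [0.001, 0, 0.002]]]'

```text
t: 4.7
tcp_pos: [0.6503, -0.0824, 0.0332]
tool_rot: [-1.569, 0.013, 0.018]
contact_force: [-0.5, 0.6, -0.1]
finger_gap: 0.0103
```

Call:
move_arm --commands '[[[0.3, -0.5, 0.8], [0, 0, -0.012]], [[0, 0, 1.2], [0, 0, 0]], [[0, 0, 1.2], [0, 0, 0]]]'

```text
t: 5.0
tcp_pos: [0.653, -0.0461, 0.039]
tool_rot: [-1.568, -0.0, 0.02]
contact_force: [0.7, 0.9, -0.8]
finger_gap: 0.0101
```

```bash
python3 - <<'E'
from h import *
cv2.imwrite("pics/wrist2.png",env.camera("wrist"))
s=env.state();print(s["tcp_pos"],s["tool_rot"])
E
```

```text
[ 0.65323788 -0.04396553  0.03925457] [-1.56718139e+00 -8.26673832e-04  2.06517951e-02]
```

View pics/wrist2.png

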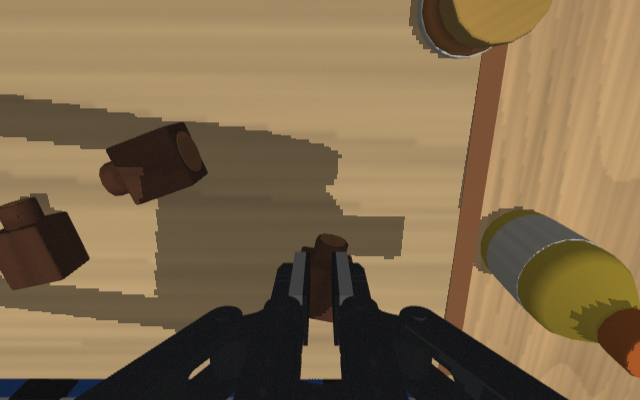

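```bash
python3 - <<'E'
from h import *
m=env.camera_model("wrist");s=env.state();print("cam",-m["R"].T@m["t"],s["tcp_pos"])
print("tcp px",proj(m,s["tcp_pos"]))
for u,v in [(331,238),(322,320),(310,320)]:print(ray(m,u,v,.054),ray(m,u,v,.03))
cv2.imwrite("pics/s2.png",cv2.resize(env.camera("scene")[130:280,200:440],None,fx=3,fy=3)); 
E
```

```text
cam [0.65111105 0.03799243 0.21287973] [ 0.65323788 -0.04396553  0.03925457]
tcp px [320.6965389  241.61867894]
[ 0.65820048 -0.03490123  0.054     ] [ 0.65927139 -0.04591238  0.03      ]
[ 0.65476865 -0.08415831  0.054     ] [ 0.65532116 -0.10261011  0.03      ]
[ 0.64819129 -0.08428767  0.054     ] [ 0.64775024 -0.10275901  0.03      ]
```

View pics/s2.png

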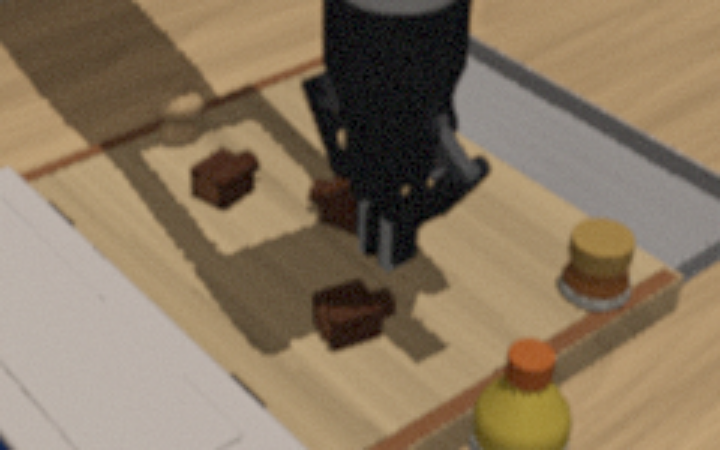

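```bash
python3 - <<'E'
from h import *
m=env.camera_model("scene");s=env.state();print(s["t"],s["tcp_pos"],s["tool_rot"],s["finger_gap"],s["q"])
p=np.array(s["tcp_pos"])
for dz in(0,.02,.04,.06):print(dz,proj(m,p+[0,0,dz]))
for b in [(.655,-.068,.042),(.567,-.005,.042),(.7,.066,.03)]:print(proj(m,b))
im=env.camera("scene")
for dz in(0,.02,.04): cv2.circle(im,tuple(int(x) for x in proj(m,p+[0,0,dz]).round()),1,(0,255,0),-1)
cv2.imwrite("pics/s3.png",cv2.resize(im[150:260,240:400],None,fx=4.5,fy=4.5)); 
E
```

```text
5.1 [ 0.65321774 -0.04516161  0.03916258] [-1.56777319e+00 -6.72373986e-04  2.12258527e-02] 0.010144148564683623 [-0.14918179  0.39582854  1.47577099  0.00323895  1.26984465 -0.17136855]
0 [327.74697103 230.19150479]
0.02 [328.16712654 221.51178513]
0.04 [328.60096192 212.549462  ]
0.06 [329.04915632 203.29050504]
[318.38536456 234.71839372]
[315.22233708 197.62021165]
[389.85658604 223.25680258]
```

View pics/s3.png

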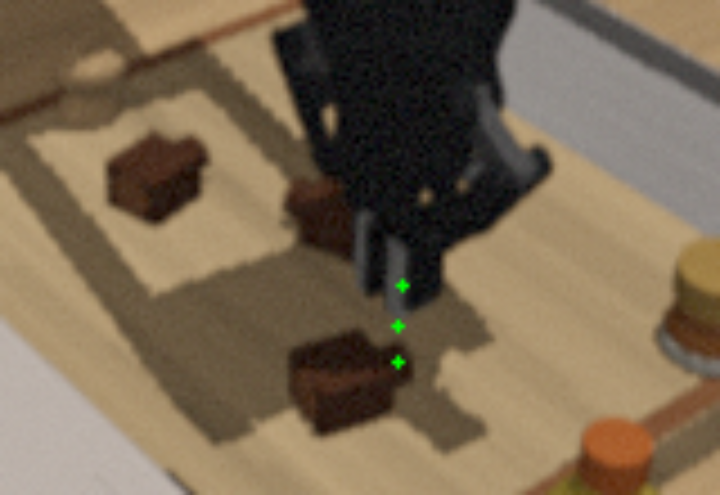

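The scene view shows the fingertips about 30 mm above the reported TCP, with its projected mark at px (328,230) and the tips at (330,218). The fork passed over offcut A without moving it. I'll back up and set the height from the camera instead of the readout.

Call:
move_arm --commands '[[[0, -0.3, -2.5], [0, 0, 0]], [[0, 0, -2.5], [0, 0, 0]], [[0, 0, -2.4], [0, 0, 0]], [[0, 0, 0], [0, 0, 0]]]'

```text
t: 5.55
tcp_pos: [0.6551, -0.123, 0.0423]
tool_rot: [-1.57, -0.001, 0.023]
contact_force: [-0.1, 0.2, 0.0]
finger_gap: 0.0101
```

```bash
cat > look.py <<'E'
import sys
from h import *
tag=sys.argv[1]
m=env.camera_model("scene")
im=env.camera("scene");s=env.state();p=np.array(s["tcp_pos"]);print(s["t"],p.round(4),np.round(s["tool_rot"],4),np.round(s["contact_force"],1),np.round(s["joint_velocities"],3))
for dz in(0,.02,.04): cv2.circle(im,tuple(int(x) for x in proj(m,p+[0,0,dz]).round()),0,(0,255,0),-1)
c=[int(x) for x in proj(m,p)]
y0=max(0,c[1]-80);x0=max(0,c[0]-80)
a=cv2.resize(im[y0:y0+130,x0:x0+160],(640,520),interpolation=cv2.INTER_CUBIC)
cv2.imwrite(f"pics/s_{tag}.png",a);print("crop",x0,y0,"x4")
E
python3 look.py 4
```

```text
5.6 [ 0.655  -0.1216  0.0422] [-1.5689e+00 -8.0000e-04  2.3500e-02] [-0.2  0.8  0.3] [ 0.035 -0.005  0.012  0.016  0.002  0.018]
crop 213 167 x4
```

View pics/s_4.png

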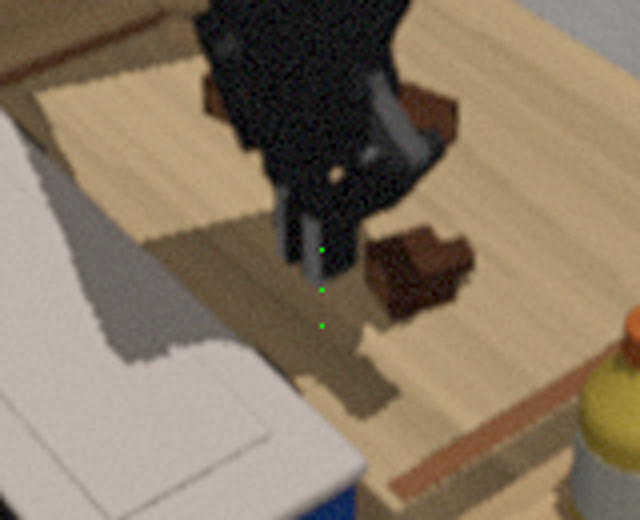

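Call:
move_arm --commands '[[[0, 0.9, 0], [0, 0, 0]], [[0, 0.9, 0], [0, 0, 0]], [[0, 0.3, 0], [0, 0, 0]]]'

```text
t: 5.9
tcp_pos: [0.6552, -0.1205, 0.0197]
tool_rot: [-1.568, -0.001, 0.024]
contact_force: [0.5, -0.2, -0.7]
finger_gap: 0.0102
```

```bash
python3 look.py 5
```

```text
5.95 [ 0.6548 -0.1203  0.0193] [-1.5683e+00 -4.0000e-04  2.3800e-02] [-1.3  0.2 -1.6] [ 0.    -0.007 -0.007  0.001  0.019 -0.002]
crop 214 176 x4
```

View pics/s_5.png

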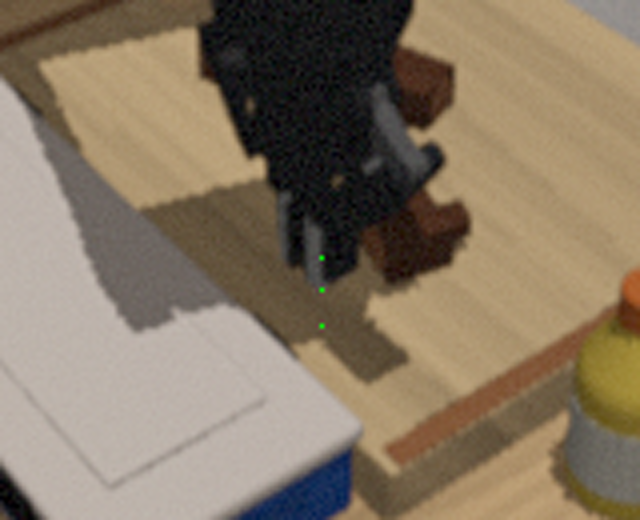

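Call:
move_arm --commands '[[[0, 0.4, 0], [0, 0, 0]], [[0, 0.4, 0], [0, 0, 0]]]'

```text
t: 6.15
tcp_pos: [0.6549, -0.1192, 0.0107]
tool_rot: [-1.568, -0.0, 0.025]
contact_force: [-0.0, 0.5, 0.5]
finger_gap: 0.0096
```

Call:
move_arm --commands '[[[0, 0.3, 0], [0, 0, 0]]]'

```text
t: 6.25
tcp_pos: [0.6549, -0.1189, 0.0072]
tool_rot: [-1.568, -0.0, 0.026]
contact_force: [0.3, 0.2, -0.2]
finger_gap: 0.0105
```

```bash
python3 look.py 6
```

```text
6.3 [ 0.6544 -0.1188  0.0066] [-1.5678e+00  7.0000e-04  2.5500e-02] [ 0.   0.3 -1.3] [-0.002 -0.003  0.002 -0.     0.011 -0.001]
crop 214 181 x4
```

View pics/s_6.png

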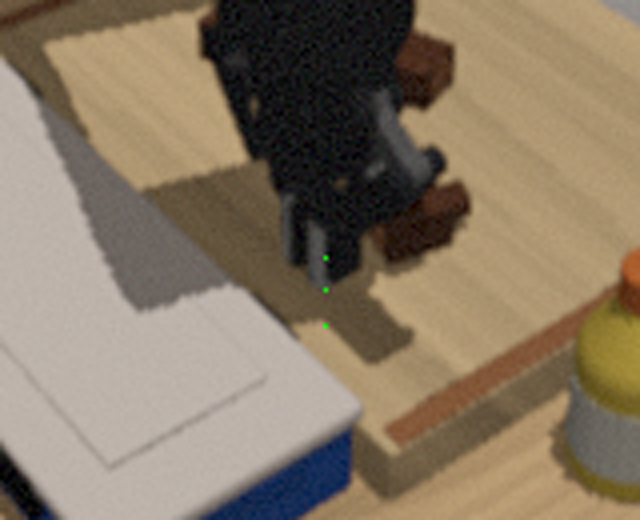

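```bash
python3 - <<'E'
from h import *
im=env.camera("wrist");cv2.imwrite("pics/w7.png",im)
m=env.camera_model("wrist");s=env.state();print(s["t"],m["K"][0,0],-m["R"].T@m["t"],s["tcp_pos"],proj(m,s["tcp_pos"]),(m["R"]@s["tcp_pos"]+m["t"]))
E
```

```text
6.35 345.2841572116925 [ 0.65219107 -0.03679713  0.18044764] [ 0.654425   -0.11887753  0.00687204] [320.69822542 241.63923626] [1.29794830e-04 2.30840914e-02 1.90624710e-01]
```

View pics/w7.png

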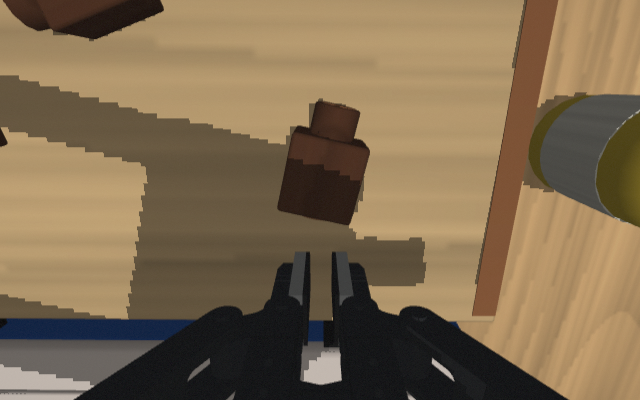

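Measurements from the wrist image: A's back edge scale gives a depth of 0.133 against 0.136 expected, so the arm pose is right. The finger gap scale puts the tips well short of the TCP, at z ≈ 0.04. I'll probe down gently.

Call:
move_arm --commands '[[[0, 0.3, 0], [0, 0, 0]]]'

```text
t: 6.45
tcp_pos: [0.655, -0.119, 0.0045]
tool_rot: [-1.568, -0.0, 0.025]
contact_force: [0.9, -0.2, -0.3]
finger_gap: 0.0095
```

Call:
move_arm --commands '[[[0, 0.3, 0], [0, 0, 0]]]'

```text
t: 6.55
tcp_pos: [0.6552, -0.119, 0.0014]
tool_rot: [-1.568, -0.001, 0.025]
contact_force: [0.5, 0.2, 0.4]
finger_gap: 0.01
```

Call:
move_arm --commands '[[[0, 0.2, 0], [0, 0, 0]]]'

```text
t: 6.65
tcp_pos: [0.6552, -0.1191, -0.0007]
tool_rot: [-1.568, -0.001, 0.025]
contact_force: [-0.3, 0.1, 0.2]
finger_gap: 0.0099
```

Call:
move_arm --commands '[[[0, 0.3, 0], [0, 0, 0]]]'

```text
t: 6.75
tcp_pos: [0.6555, -0.1192, -0.0017]
tool_rot: [-1.568, -0.001, 0.025]
contact_force: [-15.6, 4.0, 35.9]
finger_gap: 0.0098
```

```bash
python3 look.py 8
```

```text
6.8 [ 0.6555 -0.1192 -0.0015] [-1.5684e+00 -9.0000e-04  2.5300e-02] [-7.1  1.9 13. ] [-0.001 -0.001  0.003  0.    -0.011 -0.   ]
crop 215 185 x4
```

View pics/s_8.png

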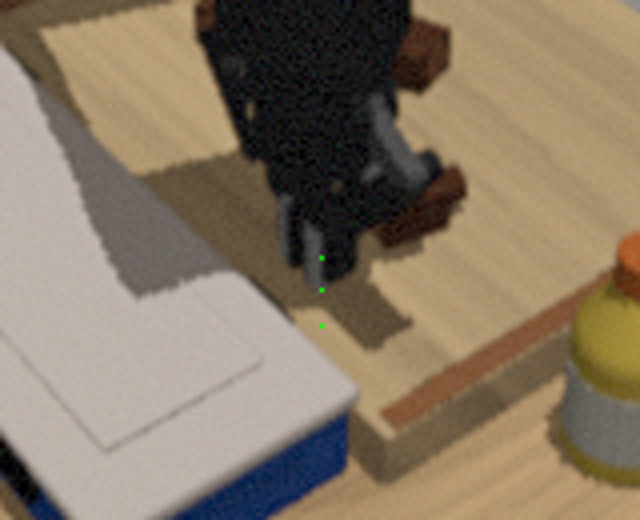

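Contact at reading -0.0015 (36 N) means the tips sit about 31 mm above the reported TCP, which agrees with the camera estimates. I'll lift 5 mm and push, keeping the reading at about 0.003–0.008.

Call:
move_arm --commands '[[[0, -0.6, 0], [0, 0, 0]], [[0, 0, 1.2], [0, 0, 0]], [[0, 0, 1.2], [0, 0, 0]], [[0, 0, 1.2], [0, 0, 0]]]'

```text
t: 7.2
tcp_pos: [0.6552, -0.0823, 0.0055]
tool_rot: [-1.569, -0.003, 0.023]
contact_force: [-0.0, -0.2, 1.0]
finger_gap: 0.0101
```

```bash
python3 - <<'E'
from h import *
cv2.imwrite("pics/w9.png",env.camera("wrist"))
s=env.state();print(s["tcp_pos"],s["tool_rot"])
E
```

```text
[ 0.65494256 -0.07991381  0.0052057 ] [-1.56772981 -0.00210782  0.0243223 ]
```

View pics/w9.png

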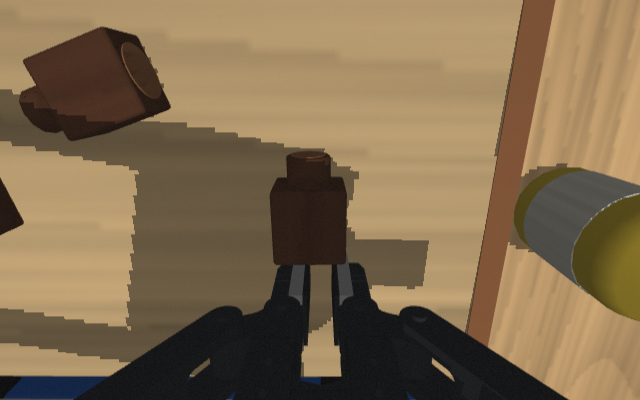

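The wrist view shows A flush against the fork at px (309,220) and moving. I'll keep pushing.

Call:
move_arm --commands '[[[0, 0, 1.5], [0, 0, 0]], [[0, 0, 1.5], [0, 0, 0]], [[0, 0, 1.5], [0, 0, 0]], [[0, 0, 1.5], [0, 0, 0]]]'

```text
t: 7.65
tcp_pos: [0.6525, -0.0147, 0.0044]
tool_rot: [-1.568, -0.001, 0.025]
contact_force: [-0.4, -0.8, -0.0]
finger_gap: 0.0102
```

Call:
move_arm --commands '[[[0, 0, 1.5], [0, 0, 0]], [[0, 0, 1.5], [0, 0, 0]], [[0, 0, 1.5], [0, 0, 0]]]'

```text
t: 7.95
tcp_pos: [0.651, 0.0352, 0.0044]
tool_rot: [-1.568, -0.001, 0.026]
contact_force: [-0.5, -0.3, -0.7]
finger_gap: 0.0101
```

```bash
python3 - <<'E'
from h import *
cv2.imwrite("pics/w10.png",env.camera("wrist"))
s=env.state();print(s["tcp_pos"],s["tool_rot"])
E
```

```text
[0.6508068  0.03783128 0.00439501] [-1.56615222e+00 -4.13121942e-04  2.69753367e-02]
```

View pics/w10.png

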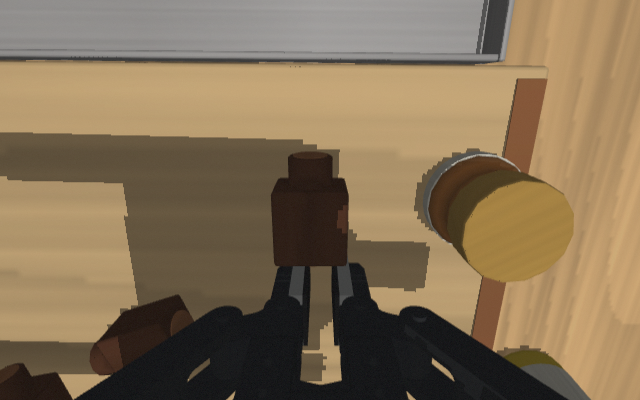

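A is still flush at px (310,220), but the gripper's knuckle would pass close to the jar at px (430–570,220). I'll back off, shift 9 mm in -x, then continue.

Call:
move_arm --commands '[[[0, 0, -1.2], [0, 0, 0]], [[-0.9, 0, 0], [0, 0, 0]], [[0, 0, 1.0], [0, 0, 0]], [[0, 0, 1.2], [0, 0, 0]], [[-0.1, 0, 1.2], [0, 0, 0]], [[-0.1, 0, 1.2], [0, 0, 0]]]'

```text
t: 8.6
tcp_pos: [0.638, 0.0718, 0.0046]
tool_rot: [-1.567, -0.0, 0.024]
contact_force: [0.2, 0.6, -0.6]
finger_gap: 0.0097
```

```bash
python3 - <<'E'
from h import *
cv2.imwrite("pics/w11.png",env.camera("wrist"))
s=env.state();print(s["tcp_pos"],s["tool_rot"])
E
```

```text
[0.6376578  0.07395693 0.00454713] [-1.56586372e+00 -2.22288418e-04  2.53049831e-02]
```

View pics/w11.png

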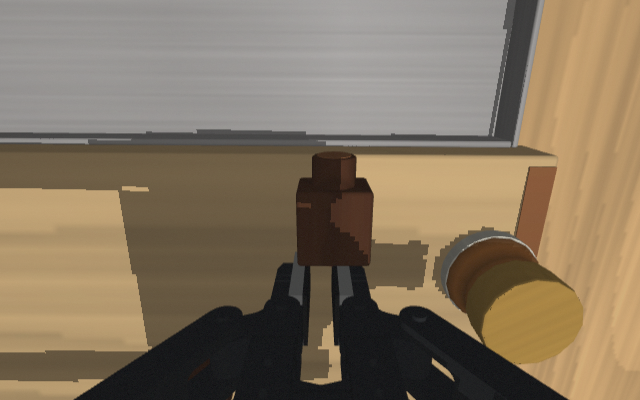

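The jar is clear and A is flush, with its nub at the edge. I'll push it over.

Call:
move_arm --commands '[[[0, 0, 1.2], [0, 0, 0]], [[0, 0, 1.2], [0, 0, 0]], [[0, 0, 1.2], [0, 0, 0]], [[0, 0, 1.2], [0, 0, 0]], [[0, 0, 0.5], [0, 0, 0]]]'

```text
t: 9.15
tcp_pos: [0.6362, 0.1328, 0.005]
tool_rot: [-1.566, -0.001, 0.027]
contact_force: [0.3, -0.6, 0.2]
finger_gap: 0.0101
```

```bash
python3 - <<'E'
from h import *
cv2.imwrite("pics/w12.png",env.camera("wrist"))
s=env.state();print(s["tcp_pos"],s["tool_rot"])
E
```

```text
[0.63617733 0.13325715 0.00497577] [-1.56562957e+00 -7.33618755e-04  2.73296305e-02]
```

View pics/w12.png

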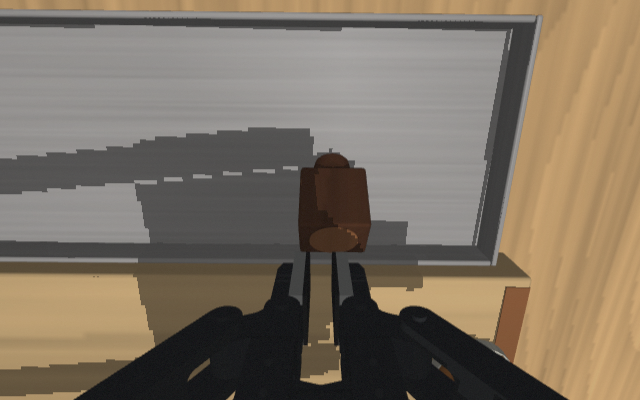

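A has dropped into the tray at px (334,205). I'll lift, return behind the middle offcut, and check with the top camera.

Call:
move_arm --commands '[[[0, -4, 0], [0, 0, 0]], [[0, -3, -2], [0, 0, 0]], [[-2, 0, -4], [0, 0, 0]], [[-2, 0, -4], [0, 0, 0]], [[-1.5, 0, -4], [0, 0, 0]], [[-1, 0, -4], [0, 0, 0]], [[0, 0, -1.0], [0, 0, 0]], [[0, 0, 0], [0, 0, 0]]]'

```text
t: 10.0
tcp_pos: [0.5749, -0.0649, 0.0771]
tool_rot: [-1.568, -0.002, 0.03]
contact_force: [0.6, 0.8, 0.6]
finger_gap: 0.0101
```

```bash
python3 - <<'E'
from h import *
im=env.camera("top");cv2.imwrite("pics/t13.png",cv2.resize(im[100:320,190:500],None,fx=2.5,fy=2.5,interpolation=cv2.INTER_CUBIC))
s=env.state();print(s["t"],s["tcp_pos"],s["tool_rot"])
cv2.imwrite("pics/w13.png",env.camera("wrist"))
E
```

```text
10.05 [ 0.57498066 -0.06419441  0.07703448] [-1.56812771 -0.00194169  0.03117978]
```

View pics/t13.png

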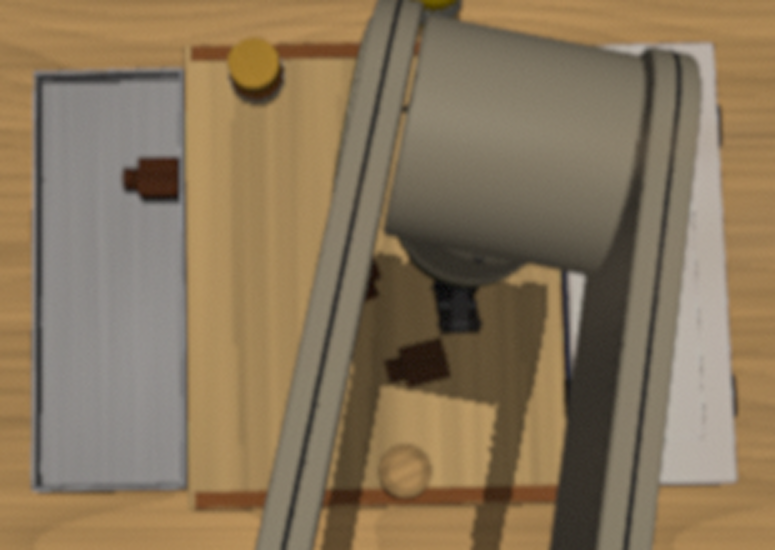

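View pics/w13.png

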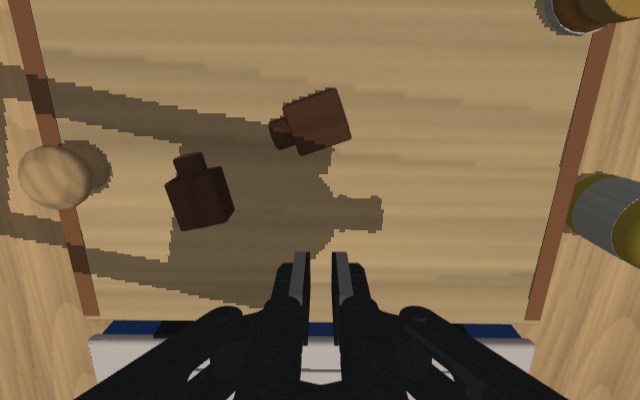

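A lies flat in the tray. B at px (312,122) is straight ahead of the fork, and C at (200,192) is off to the left. I'll descend behind B.

Call:
move_arm --commands '[[[-0.2, 2.5, 0], [0, 0.01, 0]], [[0, 2.5, 0], [0, 0, 0]], [[0, 1.5, 0], [0, 0, 0]], [[0, 0.2, 0], [0, 0, 0]]]'

```text
t: 10.5
tcp_pos: [0.5762, -0.0573, 0.0093]
tool_rot: [-1.567, -0.005, 0.028]
contact_force: [-0.6, 0.2, 0.2]
finger_gap: 0.0099
```

Call:
move_arm --commands '[[[-0.3, 0.35, 0.5], [0, 0.005, 0.003]], [[0, 0, 1.0], [0, 0, 0]], [[0, 0, 1.0], [0, 0, 0]], [[0, 0, 1.0], [0, 0, 0]], [[0, 0, 1.0], [0, 0, 0]]]'

```text
t: 11.0
tcp_pos: [0.5739, -0.0078, 0.0084]
tool_rot: [-1.567, -0.005, 0.023]
contact_force: [-0.0, -0.0, -0.5]
finger_gap: 0.01
```

```bash
cat > w.py <<'E'
import sys
from h import *
cv2.imwrite(f"pics/{sys.argv[1]}.png",env.camera("wrist"))
s=env.state();print(s["t"],s["tcp_pos"],s["tool_rot"])
E
python3 w.py w14
```

```text
11.05 [ 0.5739281  -0.0062246   0.00845368] [-1.56600323 -0.00503063  0.02384244]
```

View pics/w14.png

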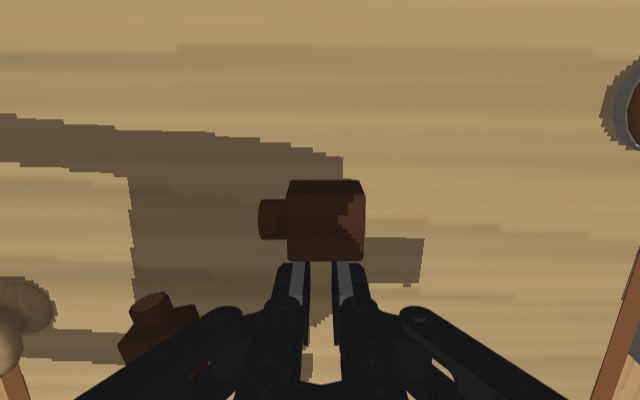

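B is flush on the fork at px (320,220). I'll push it on to the edge.

Call:
move_arm --commands '[[[0, 0.1, 1.5], [0, 0, 0]], [[0, 0, 1.5], [0, 0, 0]], [[0, 0, 1.5], [0, 0, 0]], [[0, 0, 1.5], [0, 0, 0]], [[0, 0, 1.3], [0, 0, 0]]]'

```text
t: 11.55
tcp_pos: [0.5731, 0.0711, 0.0094]
tool_rot: [-1.567, -0.008, 0.024]
contact_force: [0.5, -1.4, -0.6]
finger_gap: 0.0101
```

Call:
move_arm --commands '[[[0, 0, 1.2], [0, 0, 0]], [[0, 0, 1.2], [0, 0, 0]], [[0, 0, 1.2], [0, 0, 0]], [[0, 0, 0.8], [0, 0, 0]]]'

```text
t: 11.95
tcp_pos: [0.5718, 0.12, 0.0096]
tool_rot: [-1.567, -0.008, 0.025]
contact_force: [-0.5, 0.0, -0.2]
finger_gap: 0.0102
```

```bash
python3 w.py w15
```

```text
12.0 [0.571696   0.12099705 0.00957768] [-1.5661918  -0.00768885  0.02554448]
```

View pics/w15.png

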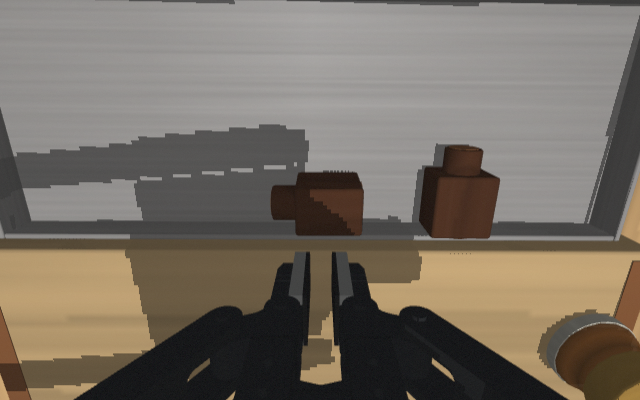

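Call:
move_arm --commands '[[[0, 0, 1.0], [0, 0, 0]], [[0, -4, 0], [0, 0, 0]], [[0, -3, -2], [0, 0, 0]], [[-1.5, 0, -4.3], [0, 0, 0]], [[-1.5, 0, -4.3], [0, 0, 0]], [[-1.5, 0, -4.3], [0, 0, 0]], [[-1.5, 0, -4.3], [0, 0, 0]], [[-1.0, 0, -4.3], [0, 0, 0]]]'

```text
t: 12.8
tcp_pos: [0.507, -0.1063, 0.0815]
tool_rot: [-1.567, -0.01, 0.033]
contact_force: [0.8, -0.3, -0.3]
finger_gap: 0.01
```

Call:
move_arm --commands '[[[0, 0, 0], [0, 0, 0]], [[0, 0, 0], [0, 0, 0]]]'

```text
t: 13.0
tcp_pos: [0.506, -0.1117, 0.0819]
tool_rot: [-1.569, -0.011, 0.025]
contact_force: [0.5, -0.6, 0.2]
finger_gap: 0.0096
```

```bash
python3 w.py w16; python3 - <<'E'
from h import *
im=env.camera("top");cv2.imwrite("pics/t16.png",cv2.resize(im[100:320,190:500],None,fx=2.5,fy=2.5,interpolation=cv2.INTER_CUBIC))
E
```

```text
13.05 [ 0.50608043 -0.11149428  0.0819218 ] [-1.56900915 -0.0105946   0.02638699]
```

View pics/w16.png

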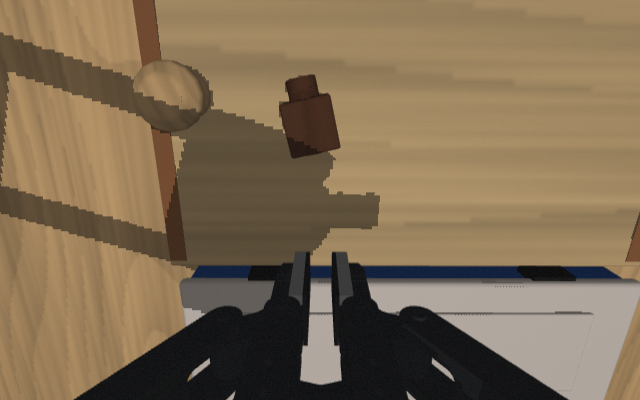

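View pics/t16.png

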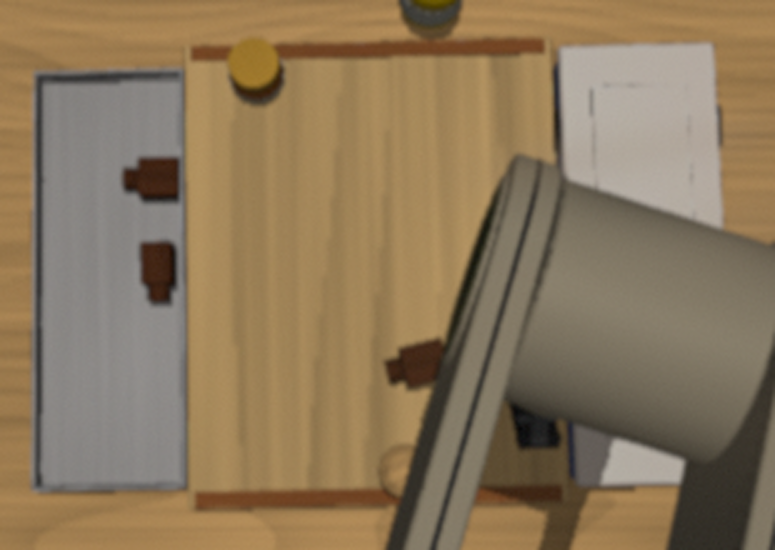

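A and B are both in the tray. C at px (313,122) is ahead of the fork and the knob at (170,95) is well to the side. I'll descend behind C.

Call:
move_arm --commands '[[[-0.2, 2.5, 0], [0, 0.005, 0.006]], [[0, 2.5, 0], [0, 0, 0]], [[0, 1.8, 0], [0, 0, 0]], [[0, 0.3, 0], [0, 0, 0]]]'

```text
t: 13.5
tcp_pos: [0.5082, -0.1051, 0.0104]
tool_rot: [-1.569, -0.008, 0.03]
contact_force: [0.0, 0.2, -1.0]
finger_gap: 0.01
```

Call:
move_arm --commands '[[[-0.5, 0.45, 0.3], [0, 0.005, 0.006]], [[0, 0, 1.0], [0, 0, 0]], [[0, 0, 1.0], [0, 0, 0]], [[0, 0, 1.0], [0, 0, 0]], [[0, 0, 1.0], [0, 0, 0]]]'

```text
t: 14.0
tcp_pos: [0.5037, -0.0571, 0.0083]
tool_rot: [-1.569, -0.004, 0.027]
contact_force: [-0.8, -0.2, -0.0]
finger_gap: 0.01
```

```bash
python3 w.py w17
```

```text
14.05 [ 0.50365139 -0.05573402  0.00821402] [-1.56810145 -0.00435083  0.02704849]
```

View pics/w17.png

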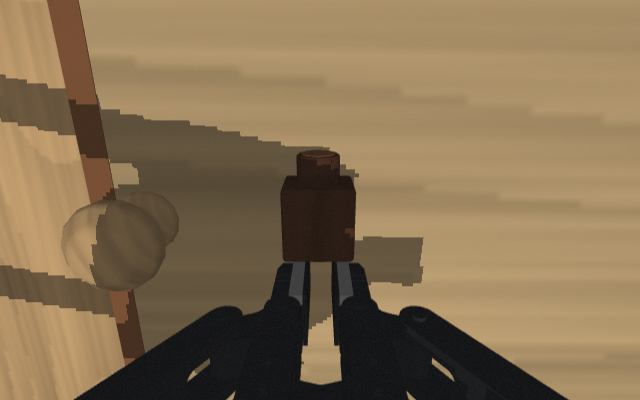

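C is flush at px (318,220). The knob at (115,245) should stay clear, and I'll drift slightly to +x while pushing to be safe.

Call:
move_arm --commands '[[[0.2, 0.1, 1.3], [0, 0, 0.002]], [[0.2, 0, 1.3], [0, 0, 0]], [[0.2, 0, 1.4], [0, 0, 0]], [[0, 0, 1.5], [0, 0, 0]], [[0, 0, 1.5], [0, 0, 0]], [[0, 0, 1.5], [0, 0, 0]]]'

```text
t: 14.65
tcp_pos: [0.5091, 0.0344, 0.0094]
tool_rot: [-1.569, -0.006, 0.027]
contact_force: [0.4, 0.0, -0.6]
finger_gap: 0.0101
```

```bash
python3 w.py w18
```

```text
14.7 [0.50895939 0.03654523 0.00938615] [-1.56808044 -0.00600254  0.02768591]
```

View pics/w18.png

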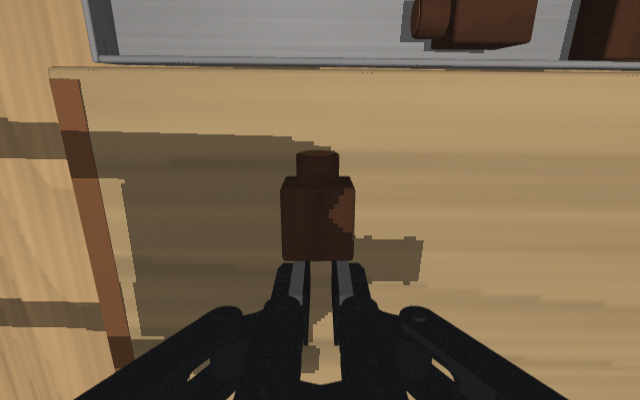

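C is flush, with a clear lane left of B (B's nub starts at px 412). On to the edge.

Call:
move_arm --commands '[[[0, 0.1, 1.4], [0, 0, 0]], [[0, 0, 1.4], [0, 0, 0]], [[0, 0, 1.3], [0, 0, 0]], [[0, 0, 1.2], [0, 0, 0]], [[0, 0, 1.2], [0, 0, 0]], [[0, 0, 1.2], [0, 0, 0]], [[0, 0, 1.0], [0, 0, 0]], [[0, 0, 0.5], [0, 0, 0]]]'

```text
t: 15.5
tcp_pos: [0.5064, 0.1363, 0.0091]
tool_rot: [-1.569, -0.007, 0.03]
contact_force: [0.6, -0.7, 0.5]
finger_gap: 0.01
```

```bash
python3 w.py w19
```

```text
15.55 [0.50643987 0.13673619 0.00914905] [-1.56833994 -0.0070138   0.02975627]
```

View pics/w19.png

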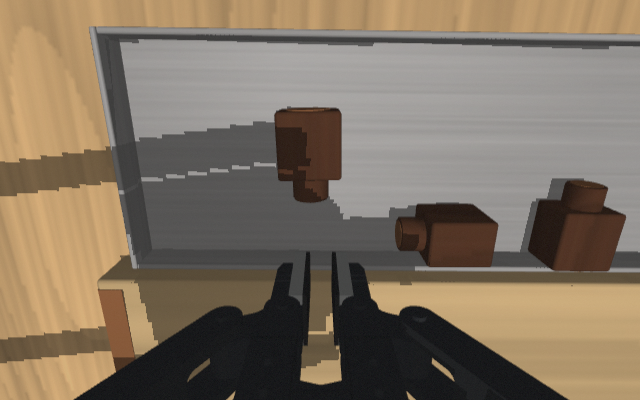

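All three are in the tray. C tumbled over and rests at px (308,150). I'll lift clear, retreat and check.

Call:
move_arm --commands '[[[0, -4, 0], [0, 0, 0]], [[0, -4, 0], [0, 0, 0]], [[0, -4, 0], [0, 0, 0]], [[-1, -2, 4], [0, 0, 0]], [[-1, 0, 4], [0, 0, 0]], [[-1, 0, 4], [0, 0, 0]], [[-1, 0, 4], [0, 0, 0]], [[-1, 0, 4], [0, 0, 0]]]'

```text
t: 16.35
tcp_pos: [0.4506, 0.3355, 0.1556]
tool_rot: [-1.569, -0.008, 0.018]
contact_force: [1.4, 0.1, 0.5]
finger_gap: 0.0099
```

Call:
move_arm --commands '[[[-2, 0, 4], [0, 0, 0]], [[-2, 0, 4], [0, 0, 0]], [[-2, 0, 4], [0, 0, 0]], [[-2, 0, 4], [0, 0, 0]], [[0, 0, 0], [0, 0, 0]], [[0, 0, 0], [0, 0, 0]]]'

```text
t: 16.95
tcp_pos: [0.3623, 0.5037, 0.1548]
tool_rot: [-1.568, -0.009, 0.022]
contact_force: [-0.0, -0.6, 0.7]
finger_gap: 0.0103
```

```bash
python3 - <<'E'
from h import *
im=env.camera("top");cv2.imwrite("pics/t20.png",cv2.resize(im[70:320,190:500],None,fx=2.4,fy=2.4,interpolation=cv2.INTER_CUBIC))
cv2.imwrite("pics/s20.png",env.camera("scene"))
a=cv2.imread("pics/top0.png").astype(int)
for n,(u,v) in dict(jar=(291,126),knob=(352,288),glue=(365,90)).items():
    sl=np.s_[v-16:v+17,u-16:u+17];print(n,np.abs(a[sl]-im[sl].astype(int)).mean())
s=env.state();print(s["t"],s["tcp_pos"])
E
```

```text
jar 1.0434649525558617
knob 0.8760330578512396
glue 1.2047750229568412
17.05 [0.36291664 0.50288818 0.15491229]
```

View pics/t20.png

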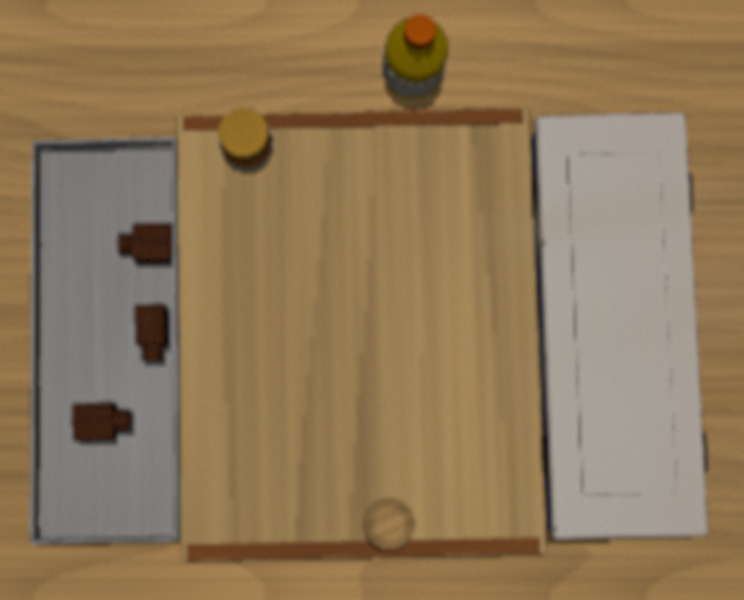

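View pics/s20.png

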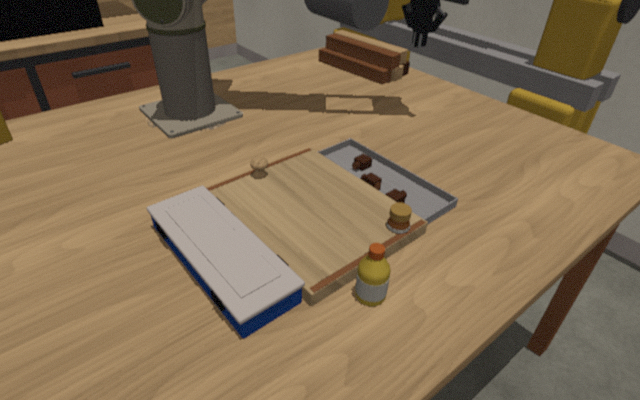

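The board is clear. All three offcuts lie in the tray, and the jar, knob and glue bottle show only noise-level change from the first picture. Handing in.

```bash
python3 -c "
from workcell import env
print(env.close_job())"
```

```text
the job is handed in; nothing more can be done
None
```

I pushed all three walnut offcuts across the board with a 1 cm finger fork, and each one dropped into the scrap tray. None was gripped or lifted. I handed the job in at about 17 s of the 64 s allowed.

**Last checks:**
- The top and scene pictures show all three offcuts lying in the tray and the board clear.
- The jar, knob and glue bottle show only noise-level change between the first and last top pictures (mean difference about 1 grey level).
- The arm finished clear of the work, with contact force near zero.

**What disagreed along the way:**
- **Fingertip height:** the fingertips sat about 31 mm above the reported tool position, so my first pass went over offcut A without touching it.
- **Board contact:** I reset the height by lowering the fingers gently until they touched the board, which gave a brief 36 N upward (about 39 N in total). I took this to be the fingertips on the board. The limits are 40 N for the arm or gripper body and 120 N at the wrist.
- **Jar clearance:** while pushing A, I backed off and moved 9 mm sideways to keep the gripper clear of the jar.

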